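Flip the clipper kit's status tag

ROBOT

A 6-joint arm with a two-finger parallel gripper is mounted at the origin on the work surface. World frame = base frame: x ahead of the robot, y to its left, z up, the work surface at z = 0. Lengths are in m, angles in rad, forces in N, time in s.
With the tool pointing down it reaches from about 0.375 to 0.975 m from the base axis. Payload 3.8 kg.
Tool frame: the origin (TCP) lies midway between the tips of the shut fingers; the grasp point (between the pads) lies 19 mm behind it; z points along the fingers, y is the direction in which the jaws open and shut (so a half turn about z gives the same grasp; the last joint's range is limited). The gripper opens to 85 mm and grips with 20 to 120 N. Pads are 22 mm wide; open, the fingers measure 114 mm over their backs; the gripper's body (76 mm by 85 mm) begins 54 mm behind the grasp point. The pads swing forward as they close: fully open they stand 13 mm farther back than shut.
Start: joints at [-1.168, 0.264, 1.604, -0, 1.274, -0.037], TCP at [0.287, -0.611, 0.231] pointing down, gripper open.
Joint ranges: [-2.63, 2.63], [-0.94, 2.18], [0.31, 2.57], [-1.31, 4.45], [0, 2.66], [-2.55, 2.55]. Speed limits (rad/s): [2.57, 2.57, 3.14, 3.14, 3.14, 3.14].

INTERFACE

Orientations are given as a rotation vector (axis times angle).
In Python, from workcell import bot gives the robot as it stands.
- The arm moves only by the tool drive_tool, never from a script. Its argument "deltas" is a list of rows, each an object with "hand": the opening, from 0 (shut) to 1 (fully open); "offset": the shift along the world's x, y, z in cm, a list of three; "angular": the turn, a rotation vector about the world's x, y, z in degrees, a list of three. A call has 1 to 8 rows; each row is the pose to reach, as a shift and turn from the pose commanded when the call began; what a row does not reach only later rows make up. A row lasts 1/8 s, in which the tool goes at most 62.5 mm and 10.7 degrees, less where a joint would pass 70% of its speed; a pose out of reach is approached as far as the arm can. A call with a gripper value outside its range is refused whole. The fingers move at their own pace and stop on an object; "force" is the grip in N (left out, the last holds). Time passes only in rows, so rows that repeat a pose let the fingers close. It gives the time, the measured TCP pose, the force and the opening at its end, in the units of the state.
- bot.read_state(): the state, without advancing time (a new reading comes with each control period).
- bot.read_camera(name): name is "side" or "top" or "wrist"; returns a dict with "frame" (400x640x3 uint8, blue, green, red), "mtx" (3x3 intrinsics, pixels), "R" (3x3) and "t" (3): a world point X has camera coordinates R X + t. Camera axes: x right, y down, z forward; pixel columns grow to the right and rows downward; lengths in m; the calibration is good to about 2 mm. The wrist camera is an equidistant fisheye: a pixel r from the principal point sees the ray r / f radians off the axis. A picture is of the moment at which its call begins. There is no depth.
- bot.finish_job(): hands the job in, once; it reports no verdict.
The state is a dict: "time": time; "q": joint angles; "joint_vel": joint speeds; "joint_torque": joint torques, N m; "tool_pos": TCP position; "tcp_rot": TCP orientation; "wrist_force": force on the tool from outside, world axes, zero at the start; "torque": the same for the moment, N m; "width": opening from 0.0 (shut) to 1.0 (fully open).
Only numpy, scipy, OpenCV 4.12 (cv2) and the standard library are available. Lean on these libraries where they do the work, as an engineer would, in place of code of your own. Each camera call takes 0.05 s, during which the arm holds its last target. There are 200 camera calls.

TASK

The clipper has been cleaned, so flip the hinged status tag on the little stand on the yellow stool: with your fingertips push the tag a half turn over its pivot (pressing its short thumb tab raises it), until it lies flat on the other side and shows the face with the ring, and then let go. Do not lift or tip the stand or shove it along the stool, and leave the clipper, combs and other things on the stool where they are.

Things in the scene. Friction and masses are not known exactly. Their poses are not given: they have to be found in the camera images.
- stool: low yellow plastic step stool, fixed; its flat top is 350 (its x) by 480 mm (its y) and 130 mm above the work surface. Origin: centre of its underside, on the work surface.
- stand: loose tag stand, about 0.8 kg, on the stool: steel base plate 94 (its x) by 110 (its y) by 10 mm; two posts rising to 68 mm, inner faces 76 mm apart, carry the axle. Ledges on the posts (within 22 mm of the axle in y, over 30 mm from the middle in x) are the tag's rests. Origin: centre of its underside; x along the axle, y to the side where the tag lies at the start, z up.
- axle (a point): middle of the tag's axle, 60 mm above the stand's underside; axes as the stand's.
- tag (a joint): angle of the tag about the axle, rad: 0 (stop) lies level towards the stand's +y, black bar mark up, ring mark beneath; 1.57 upright; 3.14 (stop) level towards the stand's -y, ring mark up. It starts between 0 and 0.3. Stiff hinge: it stays where it is left; turning takes about 0.04 N m (1.5 N on the thumb tab, under 1 N at the outer edge). Pressing the tab down raises the tag.
- tag_edge (a point): middle of the outer edge of the white tag, turning with it. The tag is a plate 70 mm wide along the axle, 85 mm from axle to this edge, 5 mm thick, centred on the axle.
- tab_end (a point): middle of the end of the tag's thumb tab, turning with the tag: 30 mm wide, 5 mm thick, reaching 45 mm beyond the axle on the side opposite the tag, in its plane. It swings freely over the base plate.
- clipper: black hair clipper lying on the stool, 44 by 168 by 37 mm, long along its y; origin at its underside. Leave alone.
- comb: steel comb lying flat, 28 by 180 by 4 mm, long along its y; origin at its underside. Leave alone.
- guard: green guard comb, 46 by 40 by 18 mm; origin at its underside. Leave alone.
- tin: round aluminium tin, 64 mm across, 25 mm tall; origin at the centre of its underside. Leave alone.
- cover: grey hard-silicone clipper cover, 50 by 36 by 30 mm; origin at its underside. Leave alone.
- brush: small cleaning brush lying flat, 14 by 65 by 10 mm; origin at its underside. Leave alone.
Mind the look-alikes: they are no part of the job. Leave any green or red look-alike of the stand alone.

How it is judged:
By the outcome, as a careful person would: the job done as asked, in the order asked, and still so for the second after the job is handed in, with the robot touching nothing.
It also fails if it takes over 45 s, if anything falls off the work surface, if the arm or the gripper's body presses on something with over 40 N, if the wrist force passes 120 N, or if a joint passes its speed limit or range.

## Working session

There is one attempt and no reset: what is moved stays moved. The work goes in short steps, Python scripts to look and compute and a tool call to move; the robot and the scene stay as the last step left them, time stands still between calls to the robot, and variables do not carry over. Pictures are saved under pics/ and viewed, about 8 in all and at most 12, crops included, and the job is handed in when it is done.

Besides the shell and the picture viewer there is one more tool, called after "Request:" by a JSON object that holds its "name" and its "arguments", one argument or row to a line. drive_tool: Moves the arm, as the interface text tells. Its arguments: {"type":"object","properties":{"deltas":{"type":"array"},"force":{"type":"number"}},"required":["deltas"]}

```bash
mkdir -p pics; cat > h.py <<'E'
import numpy as np, cv2
from workcell import bot
def proj(c,X):
    p=np.atleast_2d(X)@np.array(c["R"]).T+np.array(c["t"]); q=p@np.array(c["mtx"]).T
    return q[:,:2]/q[:,2:]
def ray(c,px):
    R=np.array(c["R"]);d=R.T@np.linalg.inv(c["mtx"])@np.array([px[0],px[1],1.]);return -R.T@np.array(c["t"]),d/np.linalg.norm(d)
def onz(c,px,z):
    o,d=ray(c,px);return o+d*(z-o[2])/d[2]
def tri(c1,p1,c2,p2):
    o1,d1=ray(c1,p1);o2,d2=ray(c2,p2)
    s=np.linalg.lstsq(np.c_[d1,-d2],o2-o1,rcond=None)[0]
    a=o1+s[0]*d1;b=o2+s[1]*d2;return (a+b)/2,np.linalg.norm(a-b)
E
python3 - <<'E'
from h import *
import pickle
C={n:bot.read_camera(n) for n in("side","top","wrist")}
pickle.dump(C,open("C0.pkl","wb"))
for n in("side","top"):cv2.imwrite(f"pics/{n}0.png",C[n]["frame"])
for n in C:print(n,C[n]["mtx"],C[n]["R"],C[n]["t"])
print(bot.read_state())
E
```

```text
side [[388.87739238   0.         318.59476918]
 [  0.         388.87739238 201.61650779]
 [  0.           0.           1.        ]] [[-0.90749499 -0.4200602  -0.00150945]
 [-0.30624618  0.66406302 -0.68208034]
 [ 0.28751718 -0.61852222 -0.73127569]] [0.43920779 0.21824287 1.14963389]
top [[387.72065412   0.         319.80035124]
 [  0.         387.72065412 207.45209045]
 [  0.           0.           1.        ]] [[-0.02754853 -0.99956992  0.01005251]
 [-0.9879698   0.02569519 -0.15249734]
 [ 0.15217345 -0.01413265 -0.98825276]] [0.04066269 0.48596058 1.10863689]
wrist [[309.70691629   0.         318.75239594]
 [  0.         309.70691629 202.18663221]
 [  0.           0.           1.        ]] [[ 0.4259478  -0.90474709 -0.00108182]
 [-0.85686428 -0.40378821  0.32052877]
 [-0.2904343  -0.13560155 -0.94723816]] [-0.67328503 -0.0422237   0.37984579]
{'time': 0.15, 'q': array([-1.16789760e+00,  2.64606925e-01,  1.60507572e+00, -2.46263208e-06,
        1.27367639e+00, -3.69041591e-02]), 'joint_vel': array([-0.00014546, -0.00282144, -0.00638789,  0.00070937,  0.00253633,
        0.00031222]), 'joint_torque': array([ 6.62185030e-04, -5.15907025e+01, -3.67958951e+01, -5.41720294e-05,
        8.07560398e-03,  1.32496928e-05]), 'tool_pos': array([ 0.28716181, -0.61024552,  0.23022161]), 'tcp_rot': array([-3.06424488e+00, -6.84908730e-01,  5.08275328e-04]), 'wrist_force': array([-0.11969462,  0.01714235,  0.52815898]), 'torque': array([ 0.00696503, -0.03588859,  0.04151174]), 'width': 1.0023459423020307}
```

View pics/top0.png

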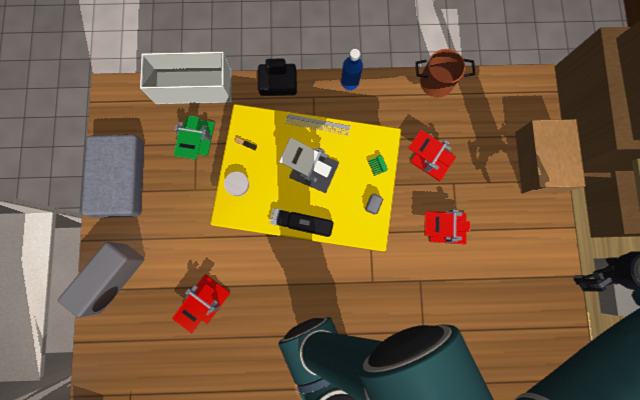

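View pics/side0.png

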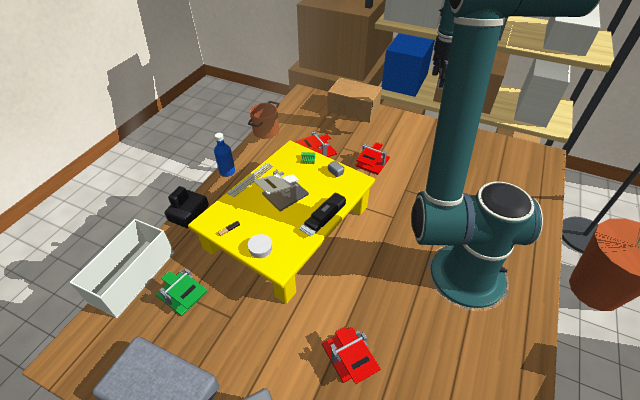

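Candidates in the top view: the grey stand on the stool (310,165), a green look-alike (193,136), and red ones at (432,155), (447,226) and (201,303). I choose the grey one on the yellow stool. Next is a close crop of it in both views.

```bash
python3 - <<'E'
from h import *
import pickle
C=pickle.load(open("C0.pkl","rb"))
a=cv2.resize(C["top"]["frame"][125:205,265:355],None,fx=6,fy=6,interpolation=cv2.INTER_CUBIC)[:, :]
b=cv2.resize(C["side"]["frame"][160:220,240:320],None,fx=6,fy=6,interpolation=cv2.INTER_CUBIC)
a=a[:480];im=np.zeros((480+0,540+0,3),np.uint8);im[:]=a
cv2.imwrite("pics/crop_top.png",im);cv2.imwrite("pics/crop_side.png",b)
o=np.zeros((600,800,3),np.uint8);o[:400,:400]=cv2.resize(C["top"]["frame"][125:205,270:350],(400,400),interpolation=cv2.INTER_CUBIC);o[:400,400:]=cv2.resize(C["side"]["frame"][155:215,250:310],(400,400),interpolation=cv2.INTER_CUBIC)
cv2.imwrite("pics/both.png",o[:400])
E
```

```text
(no output)
```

View pics/both.png

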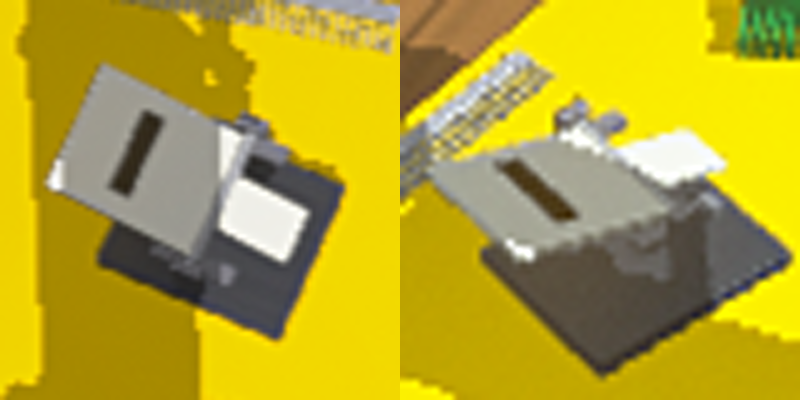

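The crops show the grey stand with the black bar face up. The tag's outer edge is at top px (290.6,138) to (280,161), and the white tab end is at (331.6,167) to (328,177).

```bash
cat > fit.py <<'E'
from h import *
import pickle
from scipy.optimize import least_squares
C=pickle.load(open("C0.pkl","rb"))
T=lambda x,y:(270+x/5,125+y/5)
S=lambda x,y:(250+(x-400)/6.667,155+y/6.667)
P={"tagA":(T(103,64),S(430,168)),"tagB":(T(50,182),S(517,255)),"tabA":(T(308,210),S(690,130)),"tabB":(T(290,262),S(727,165)),
"b1":(T(280,338),S(790,260)),"b2":(T(100,262),S(603,375)),"b3":(T(343,185),None),"b4":(None,S(480,255))}
for k,(a,b) in P.items():
    if a and b: print(k,*[np.round(v,4) for v in tri(C["top"],a,C["side"],b)])
def model(p):
    x,y,z,yaw,th=p;c,s=np.cos(yaw),np.sin(yaw);R=np.array([[c,-s,0],[s,c,0],[0,0,1]])
    e=lambda r,sx:(sx,r*np.cos(th),.06+r*np.sin(th))
    # stand y points roughly world +y(+x): tag A is +x side
    L={"tagA":e(.085,.035),"tagB":e(.085,-.035),"tabA":e(-.045,.015),"tabB":e(-.045,-.015),
     "b1":(-.047,-.055,.01),"b2":(-.047,.055,.01),"b3":(.047,-.055,.01),"b4":(.047,.055,.01)}
    return {k:np.array(v)@R.T+[x,y,z] for k,v in L.items()}
def res(p):
    m=model(p);r=[]
    for k,(a,b) in P.items():
        if a:r+=list(proj(C["top"],m[k])[0]-a)
        if b:r+=list(proj(C["side"],m[k])[0]-b)
    return np.array(r)
if __name__=="__main__":
    s=least_squares(res,[.55,0,.13,0,.15],loss="soft_l1");print(s.x.round(4),np.round(res(s.x),1))
    for k,v in model(s.x).items():print(k,v.round(4))
    for n,px in dict(clip=(302,222),guard=(376,163),cover=(373,203),comb=(318,122),tin=(236,182),brush=(246,143)).items():print(n,onz(C["top"],px,.14).round(3))
E
python3 fit.py
```

```text
tagA [0.6398 0.0995 0.2195] 0.0007
tagB [0.5799 0.1277 0.2177] 0.001
tabA [ 0.5706 -0.0044  0.1808] 0.0013
tabB [0.545  0.0062 0.1777] 0.0014
b1 [0.5124 0.0111 0.1349] 0.0005
b2 [0.5574 0.1082 0.1334] 0.0002
[ 0.5763  0.0403  0.1302 -0.4327  0.3174] [ 0.3 -0.3 -0.5  0.3 -0.3  0.5  0.6  0.6  0.1  0.2 -0.5  0.8 -0.7 -0.
  0.1  0.8  0.4  0.2  0.7 -1.2 -0.8 -0.4 -0.2 -1.   1.3 -0.2 -0.1 -0.5]
tagA [0.6419 0.099  0.2168]
tagB [0.5784 0.1283 0.2168]
tabA [ 0.572  -0.0048  0.1762]
tabB [0.5448 0.0078 0.1762]
b1 [0.5106 0.0101 0.1402]
b2 [0.5567 0.11   0.1402]
b3 [ 0.5959 -0.0293  0.1402]
b4 [0.642  0.0706 0.1402]
clip [0.433 0.078 0.14 ]
guard [ 0.59  -0.128  0.14 ]
cover [ 0.479 -0.115  0.14 ]
comb [0.711 0.027 0.14 ]
tin [0.547 0.254 0.14 ]
brush [0.656 0.227 0.14 ]
```

Request:
{"name": "drive_tool", "arguments": {
  "deltas": [
    {"hand": 0, "offset": [1, 3, 4], "angular": [0, 0, 5]},
    {"hand": 0, "offset": [3, 8, 7], "angular": [0, 0, 10]},
    {"hand": 0, "offset": [5.5, 13.5, 8], "angular": [0, 0, 15]},
    {"hand": 0, "offset": [8, 19, 8], "angular": [0, 0, 20]},
    {"hand": 0, "offset": [10.5, 24.5, 8], "angular": [0, 0, 25]},
    {"hand": 0, "offset": [13, 30, 8], "angular": [0, 0, 30]},
    {"hand": 0, "offset": [15.5, 35.5, 8], "angular": [0, 0, 35]},
    {"hand": 0, "offset": [18, 41, 8], "angular": [0, 0, 40]}
  ],
  "force": 30
}}

```text
time: 1.15
tool_pos: [0.4677, -0.1989, 0.3112]
tcp_rot: [2.644, 1.696, 0.0]
wrist_force: [0.6, -0.1, 0.6]
width: 0.0
```

Request:
{"name": "drive_tool", "arguments": {
  "deltas": [
    {"hand": 0, "offset": [2.5, 5.5, 0], "angular": [0, 0, 0]},
    {"hand": 0, "offset": [5, 11, 0], "angular": [0, 0, 0]},
    {"hand": 0, "offset": [7, 16, 0], "angular": [0, 0, 0]},
    {"hand": 0, "offset": [8.5, 19, 0], "angular": [0, 0, 0]},
    {"hand": 0, "offset": [9.3, 20.6, -2], "angular": [0, 0, 0]},
    {"hand": 0, "offset": [9.3, 20.6, -3], "angular": [0, 0, 0]},
    {"hand": 0, "offset": [9.3, 20.6, -3], "angular": [0, 0, 0]}
  ]
}}

```text
time: 2.02
tool_pos: [0.5587, 0.0042, 0.2788]
tcp_rot: [-2.646, -1.69, 0.007]
wrist_force: [0.5, 0.6, 0.1]
width: 0.004
```

```bash
python3 - <<'E'
from h import *
import pickle
C={n:bot.read_camera(n) for n in("side","top","wrist")}
pickle.dump(C,open("C1.pkl","wb"))
o=np.zeros((400,800,3),np.uint8)
o[:,:400]=cv2.resize(C["side"]["frame"][135:235,230:330],(400,400),interpolation=cv2.INTER_CUBIC)
o[:,400:]=cv2.resize(C["wrist"]["frame"][50:350,170:470],(400,400),interpolation=cv2.INTER_CUBIC)
cv2.imwrite("pics/hover.png",o)
s=bot.read_state();print(s["time"],s["tool_pos"],s["tcp_rot"],s["wrist_force"],s["width"],s["q"])
E
```

```text
2.175 [0.56020276 0.00399148 0.28148635] [2.64782694e+00 1.69008764e+00 3.75761293e-05] [ 0.54893812 -0.18077836 -0.87414213] 0.001712731228826088 [-3.71646414e-02  1.87549120e-02  1.78945241e+00 -2.85057401e-04
  1.33316456e+00  3.97497165e-01]
```

View pics/hover.png

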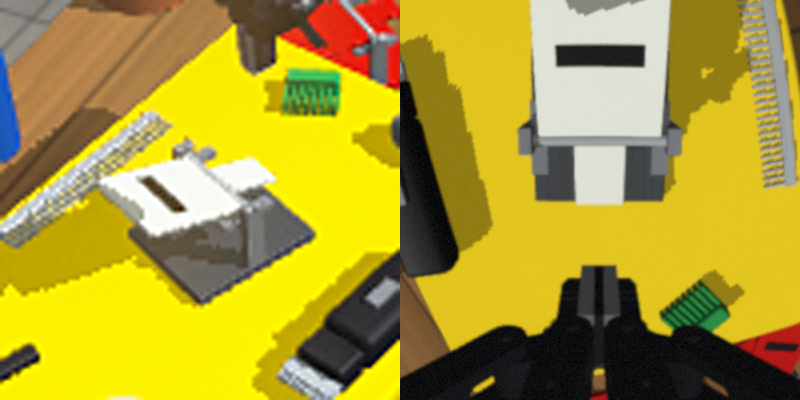

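The wrist crop shows the grey tag with the bar up, aligned with the tool. The tab end runs from (577,204) to (624,204) and the base end from (535,200) to (663,200). I use these to check the fit.

```bash
python3 - <<'E'
from h import *
import pickle
c=pickle.load(open("C1.pkl","rb"))["wrist"]
def w(px,z):
    u=170+(px[0]-400)*.75;v=50+px[1]*.75;K=c["mtx"]
    x,y=(u-K[0][2]),(v-K[1][2]);r=np.hypot(x,y);t=r/K[0][0]
    d=np.array(c["R"]).T@np.array([np.sin(t)*x/r,np.sin(t)*y/r,np.cos(t)]);o=-np.array(c["R"]).T@np.array(c["t"])
    return o+d*(z-o[2])/d[2]
yaw=-.4327;a=np.array([np.cos(yaw),np.sin(yaw)]);u=np.array([-np.sin(yaw),np.cos(yaw)])
for n,px,z in[("tabL",(577,204),.1765),("tabR",(624,204),.1765),("bL",(535,200),.14),("bR",(663,200),.14),("postL",(520,138),.19),("postR",(680,138),.19)]:
    p=w(px,z);d=p[:2]-[.5763,.0403];print(n,p.round(4),"stand xy",(d@a).round(4),(d@u).round(4))
s=bot.read_state()["tool_pos"][:2]-[.5763,.0403];print(s@a,s@u)
E
```

```text
tabL [0.5459 0.0083 0.1765] stand xy -0.0142 -0.0418
tabR [ 0.5728 -0.0042  0.1765] stand xy 0.0155 -0.0418
bL [0.5123 0.0135 0.14  ] stand xy -0.0469 -0.0512
bR [ 0.5969 -0.0257  0.14  ] stand xy 0.0464 -0.0513
postL [0.536  0.0624 0.19  ] stand xy -0.0459 0.0032
postR [0.6199 0.0236 0.19  ] stand xy 0.0466 0.0031
0.0006113477037479522 -0.039712159106065494
```

Request:
{"name": "drive_tool", "arguments": {
  "deltas": [
    {"hand": 0, "offset": [-0.17, -0.36, -4], "angular": [0, 0, 0]},
    {"hand": 0, "offset": [-0.17, -0.36, -7.5], "angular": [0, 0, 0]},
    {"hand": 0, "offset": [-0.17, -0.36, -9], "angular": [0, 0, 0]},
    {"hand": 0, "offset": [-0.17, -0.36, -10], "angular": [0, 0, 0]},
    {"hand": 0, "offset": [-0.17, -0.36, -10], "angular": [0, 0, 0]}
  ]
}}

```text
time: 2.8
tool_pos: [0.5591, 0.0014, 0.1818]
tcp_rot: [2.647, 1.692, 0.001]
wrist_force: [-0.1, -0.3, 0.2]
width: 0.002
```

Request:
{"name": "drive_tool", "arguments": {
  "deltas": [
    {"hand": 0, "offset": [0.06, 0.13, -0.4], "angular": [0, 0, 0]},
    {"hand": 0, "offset": [0.13, 0.27, -0.8], "angular": [0, 0, 0]},
    {"hand": 0, "offset": [0.23, 0.5, -1.15], "angular": [0, 0, 0]},
    {"hand": 0, "offset": [0.34, 0.73, -1.5], "angular": [0, 0, 0]},
    {"hand": 0, "offset": [0.47, 1.02, -1.75], "angular": [0, 0, 0]},
    {"hand": 0, "offset": [0.6, 1.3, -2.0], "angular": [0, 0, 0]},
    {"hand": 0, "offset": [0.65, 1.4, -2.1], "angular": [0, 0, 0]},
    {"hand": 0, "offset": [0.65, 1.4, -2.1], "angular": [0, 0, 0]}
  ]
}}

```text
time: 3.8
tool_pos: [0.5649, 0.016, 0.16]
tcp_rot: [-2.646, -1.692, 0.001]
wrist_force: [-0.5, -0.5, 0.4]
width: 0.002
```

```bash
cat > look.py <<'E'
from h import *
import pickle,sys
n=sys.argv[1]
C={k:bot.read_camera(k) for k in("side","top","wrist")}
pickle.dump(C,open(f"C{n}.pkl","wb"))
o=np.zeros((400,800,3),np.uint8)
o[:,:400]=cv2.resize(C["side"]["frame"][130:230,230:330],(400,400),interpolation=cv2.INTER_CUBIC)
o[:,400:]=cv2.resize(C["wrist"]["frame"][50:350,170:470],(400,400),interpolation=cv2.INTER_CUBIC)
cv2.imwrite(f"pics/l{n}.png",o)
s=bot.read_state();d=s["tool_pos"][:2]-[.5763,.0403]
yaw=-.4327;print(s["time"],s["tool_pos"].round(4),s["wrist_force"].round(2),"stand xy",d@[np.cos(yaw),np.sin(yaw)],d@[-np.sin(yaw),np.cos(yaw)])
E
python3 look.py 2
```

```text
3.95 [0.565  0.0159 0.1602] [ 1.11 -1.08 -0.58] stand xy -3.0065206367901193e-05 -0.02691673809892011
```

View pics/l2.png

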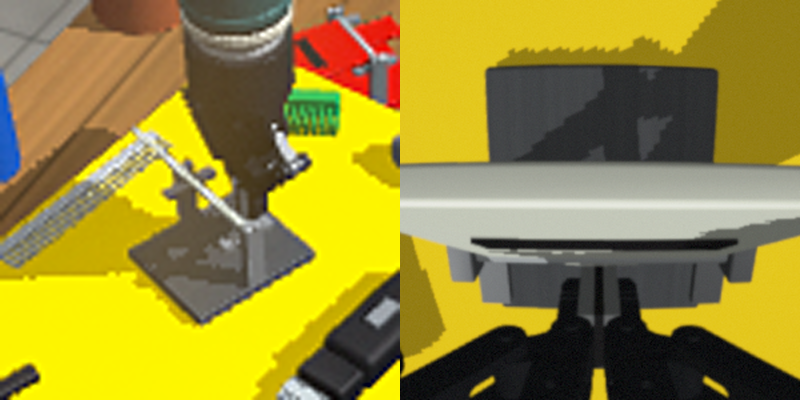

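The picture shows the tag raised to about 60° and the stand base where it was. Next I go over to the tag's other side.

Request:
{"name": "drive_tool", "arguments": {
  "deltas": [
    {"hand": 0, "offset": [-0.42, -0.91, 1.5], "angular": [0, 0, 0]},
    {"hand": 0, "offset": [-0.42, -0.91, 7.5], "angular": [0, 0, 0]},
    {"hand": 0, "offset": [-0.42, -0.91, 13.5], "angular": [0, 0, 0]},
    {"hand": 0, "offset": [0.3, 0.65, 15], "angular": [0, 0, 0]},
    {"hand": 0, "offset": [2.5, 5.4, 15], "angular": [0, 0, 0]},
    {"hand": 0, "offset": [4.4, 9.5, 14.5], "angular": [0, 0, 0]},
    {"hand": 0, "offset": [4.4, 9.5, 11], "angular": [0, 0, 0]},
    {"hand": 0, "offset": [4.4, 9.5, 8], "angular": [0, 0, 0]}
  ]
}}

```text
time: 4.95
tool_pos: [0.6089, 0.1114, 0.2392]
tcp_rot: [-2.645, -1.694, 0.001]
wrist_force: [-0.4, 0.2, -0.2]
width: -0.003
```

```bash
python3 look.py 3
```

```text
5.1 [0.6074 0.1105 0.238 ] [-0.21  0.38  0.37] stand xy -0.0011834817087316152 0.07678467212436922
```

View pics/l3.png

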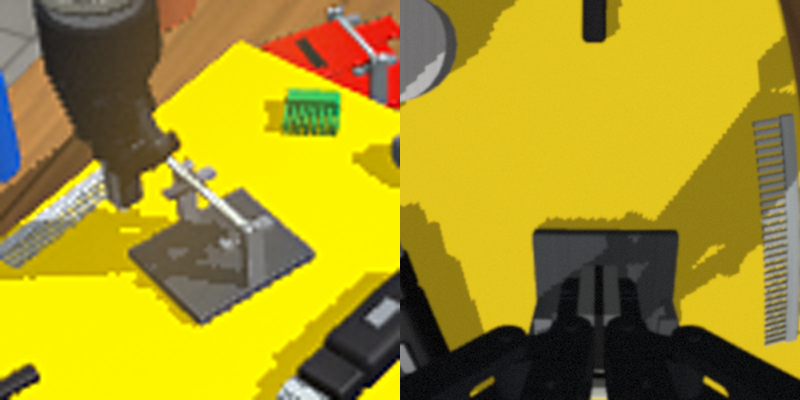

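Request:
{"name": "drive_tool", "arguments": {
  "deltas": [
    {"hand": 0, "offset": [-0.63, -1.36, 0], "angular": [0, 0, 0]},
    {"hand": 0, "offset": [-1.05, -2.27, 0], "angular": [0, 0, 0]},
    {"hand": 0, "offset": [-1.47, -3.18, 0], "angular": [0, 0, 0]},
    {"hand": 0, "offset": [-1.8, -3.9, 0], "angular": [0, 0, 0]},
    {"hand": 0, "offset": [-2.14, -4.63, 0], "angular": [0, 0, 0]},
    {"hand": 0, "offset": [-2.47, -5.36, 0], "angular": [0, 0, 0]},
    {"hand": 0, "offset": [-2.81, -6.08, 0], "angular": [0, 0, 0]},
    {"hand": 0, "offset": [-3.14, -6.81, 0], "angular": [0, 0, 0]}
  ]
}}

```text
time: 6.1
tool_pos: [0.5774, 0.0422, 0.24]
tcp_rot: [-2.646, -1.693, 0.0]
wrist_force: [0.7, 0.4, -0.5]
width: -0.0
```

Request:
{"name": "drive_tool", "arguments": {
  "deltas": [
    {"hand": 0, "offset": [-0.42, -0.91, -0.2], "angular": [0, 0, 0]},
    {"hand": 0, "offset": [-0.84, -1.82, -0.8], "angular": [0, 0, 0]},
    {"hand": 0, "offset": [-1.13, -2.45, -1.4], "angular": [0, 0, 0]},
    {"hand": 0, "offset": [-1.34, -2.91, -2.1], "angular": [0, 0, 0]},
    {"hand": 0, "offset": [-1.51, -3.27, -2.9], "angular": [0, 0, 0]},
    {"hand": 0, "offset": [-1.61, -3.5, -3.6], "angular": [0, 0, 0]},
    {"hand": 0, "offset": [-1.65, -3.59, -4.0], "angular": [0, 0, 0]},
    {"hand": 0, "offset": [-1.65, -3.59, -4.2], "angular": [0, 0, 0]}
  ]
}}

```text
time: 7.1
tool_pos: [0.5611, 0.0067, 0.1978]
tcp_rot: [-2.646, -1.692, 0.001]
wrist_force: [-0.1, 0.0, 0.3]
width: 0.002
```

```bash
python3 look.py 4
```

```text
7.25 [0.5613 0.0068 0.1982] [-0.47 -0.87  0.05] stand xy 0.00043656527844683143 -0.03665100976719251
```

View pics/l4.png

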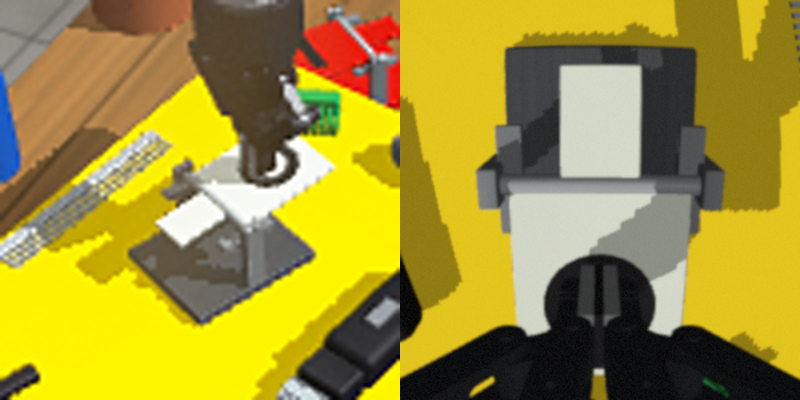

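The tag is over with the ring up, a few degrees short of the stop, and the stand is unmoved. Now I press down gently, watching the force.

Request:
{"name": "drive_tool", "arguments": {
  "deltas": [
    {"hand": 0, "offset": [0, 0, -0.2], "angular": [0, 0, 0]},
    {"hand": 0, "offset": [0, 0, -0.4], "angular": [0, 0, 0]},
    {"hand": 0, "offset": [0, 0, -0.4], "angular": [0, 0, 0]}
  ]
}}

```text
time: 7.62
tool_pos: [0.5612, 0.0067, 0.1941]
tcp_rot: [-2.647, -1.692, 0.0]
wrist_force: [0.5, -0.8, -0.4]
width: -0.002
```

Request:
{"name": "drive_tool", "arguments": {
  "deltas": [
    {"hand": 0, "offset": [0, 0, -0.1], "angular": [0, 0, 0]},
    {"hand": 0, "offset": [0, 0, -0.1], "angular": [0, 0, 0]}
  ]
}}

```text
time: 7.88
tool_pos: [0.5612, 0.0067, 0.1932]
tcp_rot: [-2.647, -1.692, 0.0]
wrist_force: [-0.2, 0.2, -0.3]
width: -0.003
```

Request:
{"name": "drive_tool", "arguments": {
  "deltas": [
    {"hand": 0, "offset": [0, 0, -0.1], "angular": [0, 0, 0]},
    {"hand": 0, "offset": [0, 0, -0.1], "angular": [0, 0, 0]}
  ]
}}

```text
time: 8.12
tool_pos: [0.5613, 0.0066, 0.1925]
tcp_rot: [2.647, 1.693, 0.0]
wrist_force: [-1.7, 0.2, 2.6]
width: -0.003
```

```bash
python3 - <<'E'
from h import *
f=[]
for i in range(6): f.append(bot.read_state()["wrist_force"]);bot.read_camera("top")
print(np.mean(f,0),bot.read_state()["tool_pos"])
E
```

```text
[-1.00778454  0.0869593   2.64136095] [0.56131081 0.00664077 0.19250459]
```

Request:
{"name": "drive_tool", "arguments": {
  "deltas": [
    {"hand": 0, "offset": [0, 0, -0.05], "angular": [0, 0, 0]},
    {"hand": 0, "offset": [0, 0, -0.05], "angular": [0, 0, 0]}
  ]
}}

```text
time: 8.68
tool_pos: [0.5614, 0.0066, 0.1925]
tcp_rot: [2.646, 1.693, 0.0]
wrist_force: [-1.8, -0.0, 5.4]
width: -0.0
```

Request:
{"name": "drive_tool", "arguments": {
  "deltas": [
    {"hand": 0, "offset": [0, 0, 1], "angular": [0, 0, 0]},
    {"hand": 0, "offset": [0, 0, 5], "angular": [0, 0, 0]},
    {"hand": 0, "offset": [0, 0, 11], "angular": [0, 0, 0]},
    {"hand": 0, "offset": [-2, -6, 13], "angular": [0, 0, 0]},
    {"hand": 0, "offset": [-4, -12, 13], "angular": [0, 0, 0]},
    {"hand": 0, "offset": [-6, -18, 13], "angular": [0, 0, 0]},
    {"hand": 0, "offset": [-6, -18, 13], "angular": [0, 0, 0]}
  ]
}}

```text
time: 9.55
tool_pos: [0.5, -0.1768, 0.3221]
tcp_rot: [2.65, 1.685, -0.001]
wrist_force: [0.3, -0.1, -0.1]
width: 0.003
```

```bash
python3 look.py 5; python3 - <<'E'
from h import *
import pickle
C=pickle.load(open("C5.pkl","rb"))
o=np.zeros((400,800,3),np.uint8)
o[:,:400]=cv2.resize(C["top"]["frame"][125:205,270:350],(400,400),interpolation=cv2.INTER_CUBIC);o[:,400:]=cv2.resize(C["side"]["frame"][155:215,250:310],(400,400),interpolation=cv2.INTER_CUBIC)
cv2.imwrite("pics/end.png",o)
E
```

```text
9.7 [ 0.5014 -0.1731  0.3218] [-0.07 -0.32  0.18] stand xy 0.021515396820018934 -0.22512152421760231
```

View pics/end.png

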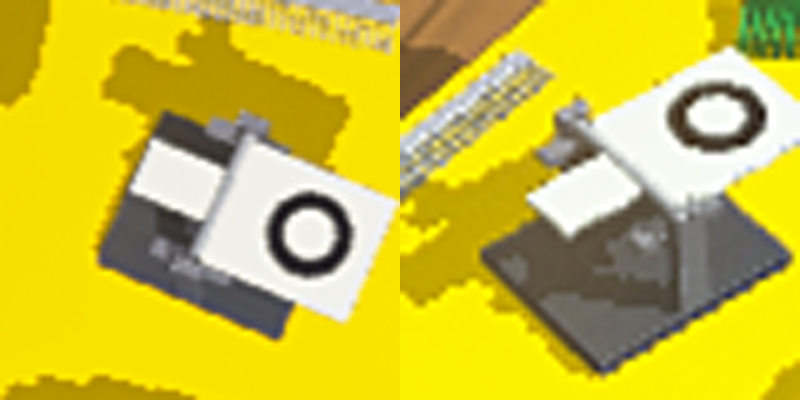

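The ring face is up and the tag is level. The base corners are at (100,262) and (280,338), as before, and the arm is clear. Handing in.

```bash
python3 -c "
from workcell import bot
print(bot.finish_job())"
```

```text
the job is handed in; nothing more can be done
None
```

The status tag is flipped: it lies flat on the other side with the ring face up, and the job is handed in at about 9.7 s of the 45 s limit. I pressed the thumb tab down with the shut fingertips to raise the tag to about 60°. Then I crossed over and pushed its outer edge past upright and down onto its rests.

- **Seated on the stop:** the last press rose from 2.6 N to 5.4 N with the fingertip height unchanged at 0.1925 m.
- **Stand and other things:** in the final pictures the visible base corners of the stand are at the same pixels as at the start. The arm did not go near the other things on the stool; I did not re-measure them at the end.
- **Disagreements:** the two position estimates for the stand differed by about 3 mm. The starting tag angle fitted as 0.32 rad, just over the stated 0.3. Neither mattered.

The arm is clear of everything, and no check failed.

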